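Set the red pick indicator to rack 4, shelf 2

ROBOT

A 6-joint arm with a two-finger parallel gripper is mounted at the origin on the work surface. World frame = base frame: x ahead of the robot, y to its left, z up, the work surface at z = 0. Lengths are in mm, angles in rad, forces in N, time in s.
With the tool pointing down it reaches from about 275 to 750 mm from the base axis. Payload 10.2 kg.
Tool frame: the origin (TCP) lies at the very end of the fingers, on their centre line; the grasp point (between the pads) lies 19 mm behind it; z points along the fingers, y is the line along which they close (so a half turn about z gives the same grasp; the last joint's range is limited). The gripper opens to 88 mm and grips with 3 to 60 N. Pads are 18 mm wide; open, the fingers measure 123 mm over their backs; the gripper's body (75 mm by 187 mm) begins 45 mm behind the grasp point.
Start: joints at [-1.48, 0.313, 1.498, -0, 1.331, -0.223], TCP at [162.042, -499.373, 238.72] pointing down, gripper open.
Joint ranges: [-2.94, 2.94], [-0.97, 2.17], [0.19, 2.56], [-1.23, 4.37], [0.02, 3.11], [-2.88, 2.88]. Speed limits (rad/s): [2.39, 2.39, 3.01, 3.14, 3.14, 3.14].

INTERFACE

Orientations are given as a rotation vector (axis times angle).
In Python, from workcell import monitor, capture, job gives the robot as it stands.
- The arm moves only by the tool jog_arm, never from a script. Its argument "motion" is text: rows parted by semicolons, each of 7 numbers parted by spaces: the turn, a rotation vector about the tool's x, y, z in degrees, then the shift along the tool's x, y, z in m, then the finger opening in m, from 0 to 0.0881. A call has 1 to 20 rows; each row is the pose to reach, as a shift and turn from the pose commanded when the call began, along the tool's axes at that moment; what a row does not reach only later rows make up. A row lasts 1/12 s, in which the tool goes at most 41.7 mm and 7.16 degrees, less where a joint would pass 70% of its speed; a pose out of reach is approached as far as the arm can. A call with a gripper value outside its range is refused whole. The fingers move at their own pace and stop on an object; "grip_force" is the grip in N (left out, the last holds). Time passes only in rows, so rows that repeat a pose let the fingers close. It gives the time, the measured TCP pose, the force, the opening and the grip force at its end, in the units of the state.
- monitor.observe(): the state, without advancing time (a new reading comes with each control period).
- capture(name): name is "scene" or "top" or "wrist"; returns a dict with "color" (400x640x3 uint8, red, green, blue), "range_z" (400x640 float32, mm along the optical axis (not along the pixel's ray), 0 where there is no reading), "K" (3x3 intrinsics, pixels), "rvec" (rotation vector, rad) and "tvec" (3), from world to camera coordinates, as OpenCV has them. Camera axes: x right, y down, z forward; pixel columns grow to the right and rows downward; lengths in mm; the calibration is good to about 2 mm. A picture is of the moment at which its call begins.
- job.hand_in(): hands the job in; it is judged then, once.
The state is a dict: "t": time; "joints": joint angles; "qvel": joint speeds; "joint_torque": joint torques, N m; "eef_pos": TCP position; "ee_rot": TCP orientation; "contact_force": force on the tool from outside, world axes, zero at the start; "moment": the same for the moment, N m; "opening": finger opening in mm; "grasp_force": force on a finger pad.
Only numpy, scipy, OpenCV 4.12 (cv2) and the standard library are available. Lean on these libraries where they do the work, as an engineer would, in place of code of your own. Each camera call takes 0.05 s, during which the arm holds its last target. There are 200 camera calls.

TASK

The next order is for rack 4, shelf 2: on the red pick indicator, roll the black-ribbed rack wheel until its face with four dots (light blue) lies level on top, and the white-ribbed shelf wheel until its face with two dots (yellow) lies level on top. Leave the green indicator untouched.

Things in the scene. Friction and masses are not known exactly. Their poses are not given: they have to be found in the camera images.
- red_indicator: Red stand, fixed, with 2 thumbwheels. Base 120 (x) x 190 (y) x 12 mm; red posts 80 high at y = 0, +-74. Origin: centre of its underside on the counter; x to its rear (away from the robot), y along the level axle, z up. Wheel centres: x 0, y +37 (rack) and -37 (shelf), z 62. Each: 44 wide, six-sided core 28 in radius, 6 radial ribs 5 thick (tip bead 6) out to radius 46, so up to z 108.
- red_rack (a joint): Rack wheel, black ribs, robot's left. rad: face n level on top at (n-1) x 1.047; 4 dots at 3.142. Grows as the wheel's top goes to the stand's +x. Starts 0.5 to 1.25 low: roll the top away. Faces: 1 white, 2 yellow, 3 orange, 4 light blue, 5 light green, 6 grey. A rib stands midway between faces, so 0.524 either side of the top face. Light friction (1-2 N at a rib); stays put, no clicks.
- red_shelf (a joint): Shelf wheel, white ribs, robot's right; same faces, ribs and sense as the rack wheel. 2 dots (yellow) on top at 1.047. Starts 0.5 to 1.25 high: roll the top towards the robot. To roll a wheel, lower a closed fingertip in the gap behind a rib, tip end at z 93 (31 mm over the axle), and push the rib straight along the stand's x; the rib that ends 0.524 past the top does it in one stroke.
- green_indicator: Green stand fixed to the counter, of the same build, wheels and frame as the red one (120 x 190 mm base, 108 mm high). Origin: centre of its underside. Not to be touched.

How it is judged (in metres and radians):
At the end, for the whole second after the job is handed in: The red indicator shows rack 4 (four dots level on top within 0.26 rad, 15 degrees) and shelf 2 (two dots level on top within 0.26 rad), both wheels at rest (value of joint red_rack between 2.882 and 3.402 rad and velocity of joint red_rack between -0.05 and 0.05 rad/s and value of joint red_shelf between 0.787 and 1.307 rad and velocity of joint red_shelf between -0.05 and 0.05 rad/s); the robot touches nothing.
It fails at once if the robot touches the green indicator (more than 1 N) (contact force between any of the fingers, the arm and green_indicator above 1 N).
It also fails if it takes over 35 s, if anything falls off the work surface, if the arm or the gripper's body presses on something with over 40 N, if the wrist force passes 120 N, or if a joint passes its speed limit or range.

## Working session

There is one attempt and no reset: what is moved stays moved. The work goes in short steps, Python scripts to look and compute and a tool call to move; the robot and the scene stay as the last step left them, time stands still between calls to the robot, and variables do not carry over. Pictures are saved under pics/ and viewed, at most 10 in all, crops included, and the job is handed in when it is done.

Besides the shell and the picture viewer there is one more tool, called after "Request:" as name(argument=value, ...) on one line, values as JSON. jog_arm: Moves the arm, as the interface text tells. Its arguments: {"type":"object","properties":{"motion":{"type":"string"},"grip_force":{"type":"number"}},"required":["motion"]}

```bash
mkdir -p pics; cat > h.py <<'E'
import numpy as np,cv2
from workcell import monitor,capture,job
def snap(n,f=None):
    c=capture(n)
    if f: cv2.imwrite('pics/'+f,c['color'][:,:,::-1])
    return c
def cloud(c):
    K=c['K'];z=c['range_z'].astype(float);v,u=np.mgrid[:z.shape[0],:z.shape[1]]
    p=np.stack([(u-K[0,2])/K[0,0]*z,(v-K[1,2])/K[1,1]*z,z],-1)
    R=cv2.Rodrigues(np.array(c['rvec'],float))[0]
    P=(p-np.array(c['tvec']).ravel())@R
    P[z==0]=np.nan
    return P
E
python3 - <<'E'
from h import *
a=snap('top','top0.png');b=snap('scene','scene0.png')
np.savez('/tmp/a.npz',**a);np.savez('/tmp/b.npz',**b)
print({k:np.round(v,3) if not isinstance(v,dict) else v for k,v in monitor.observe().items()})
for n,c in(('top',a),('scene',b)):
    hsv=cv2.cvtColor(c['color'],cv2.COLOR_RGB2HSV);P=cloud(c)
    m=((hsv[...,0]<8)|(hsv[...,0]>172))&(hsv[...,1]>130)&(hsv[...,2]>60)
    k,l,s,ce=cv2.connectedComponentsWithStats(m.astype(np.uint8))
    for i in range(1,k):
        if s[i,4]>60: print(n,s[i],np.round(np.nanmedian(P[l==i],0)))
E
```

```text
{'t': np.float64(0.1), 'joints': array([-1.48 ,  0.313,  1.498, -0.   ,  1.331, -0.223]), 'qvel': array([ 0.002, -0.001, -0.   , -0.001, -0.   ,  0.002]), 'joint_torque': array([ 2.0000e-03, -4.0282e+01, -2.5264e+01,  7.0000e-02,  3.4000e-02,
       -0.0000e+00]), 'eef_pos': array([ 162.017, -499.152,  238.239]), 'ee_rot': array([-3.102, -0.491, -0.   ]), 'contact_force': array([-0.381,  0.079,  0.114]), 'moment': array([-0.02 , -0.02 , -0.014]), 'grasp_force': np.float64(0.0), 'opening': np.float64(88.087)}
top [ 167    0   61   25 1214] [866. 279.  28.]
top [ 358  162  122   88 3930] [ 534. -169.   12.]
top [ 342  341   70   34 1161] [ 295. -135.   22.]
top [ 332  363   71   37 1208] [ 257. -125.   22.]
scene [ 77   0  27  42 663] [  71. -998.    9.]
scene [ 291  109   60   36 1171] [ 272. -129.   16.]
scene [184 165   9  18  94] [ 570. -253.   61.]
scene [221 171  15  17 138] [ 565. -176.   75.]
scene [ 170  185  127   65 3578] [ 587. -132.   11.]
```

View pics/top0.png

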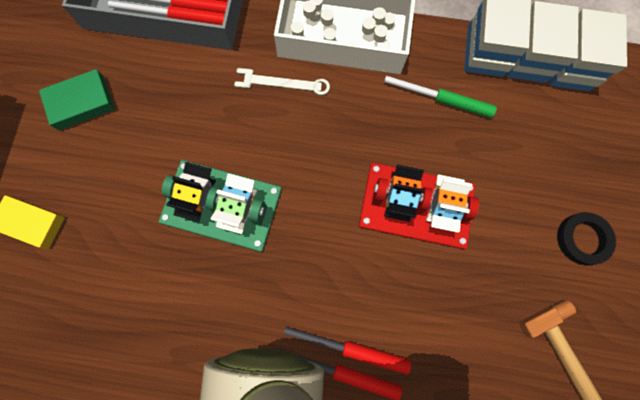

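View pics/scene0.png

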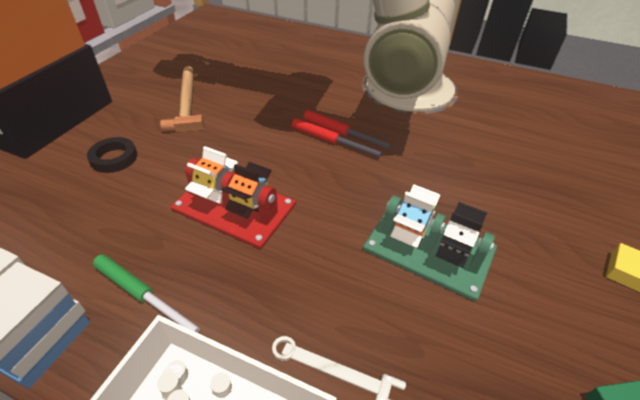

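Top view: the red stand is at about (418,205), with the black rack wheel at (405,193) and the white shelf wheel at (452,205). The green stand is at (222,205). The scene view shows the same layout from behind. Next I'll measure the stand pose and rib angles.

```bash
cat >> h.py <<'E'
def stand(c):
    hsv=cv2.cvtColor(c['color'],cv2.COLOR_RGB2HSV);P=cloud(c)
    m=((hsv[...,0]<8)|(hsv[...,0]>172))&(hsv[...,1]>130)&(hsv[...,2]>60)
    m&=(abs(P[...,0]-545)<130)&(abs(P[...,1]+170)<150)&(P[...,2]<17)&(P[...,2]>6)
    r=cv2.minAreaRect(P[m][:,:2].astype(np.float32))
    B=cv2.boxPoints(r);e=B[1]-B[0] if np.linalg.norm(B[1]-B[0])>np.linalg.norm(B[2]-B[1]) else B[2]-B[1]
    if e[1]<0:e=-e
    return np.array(r[0]),np.arctan2(-e[0],e[1]),r[1],np.median(P[m][:,2])
def wheels(c,o,yaw,dz=0):
    P=cloud(c);d=P[...,:2]-o
    x=d@[np.cos(yaw),np.sin(yaw)];y=d@[-np.sin(yaw),np.cos(yaw)];z=P[...,2]-dz-62
    for n,y0 in(('rack',37),('shelf',-37)):
        r=np.hypot(x,z);a=np.degrees(np.arctan2(x,z))
        m=(abs(y-y0)<18)&(r>35)&(r<52)&(z>-30)
        h,_=np.histogram(a[m],bins=np.arange(-130,131,5))
        print(n,'rib angle from top (+ = away):',[(int(-130+5*i),int(v)) for i,v in enumerate(h) if v>3])
        A=np.radians(a[m])*6
        print('   comb phase deg',np.degrees(np.angle(np.exp(1j*A).mean()))/6, 'R',abs(np.exp(1j*A).mean()),
          'axis fit x', np.median(x[m]), 'rmax',np.percentile(r[m],95))
E
python3 - <<'E'
from h import *
for f in 'ab':
    c=dict(np.load(f'/tmp/{f}.npz'));s=stand(c);print(f,s)
    wheels(c,s[0],s[1],s[3]-12)
E
```

```text
a (array([ 556.80981445, -177.39086914]), np.float32(-0.05385841), (190.11221313476562, 120.12702178955078), np.float64(12.116334192659739))
rack rib angle from top (+ = away): [(-125, 7), (-120, 94), (-115, 7), (-65, 21), (-60, 118), (-55, 18), (-5, 75), (0, 36), (50, 50), (55, 118)]
   comb phase deg -0.3001560422317694 R 0.9335161120070024 axis fit x -2.9477404049311025 rmax 46.43019704279952
shelf rib angle from top (+ = away): [(-85, 67), (-80, 87), (-30, 12), (-25, 62), (-20, 30), (30, 123), (35, 42), (90, 52), (95, 7)]
   comb phase deg -23.340004306639887 R 0.934395877288978 axis fit x -14.608002216535422 rmax 46.726479560768105
b (array([ 557.73736572, -175.06784058]), np.float32(-0.05845142), (190.54608154296875, 121.56777954101562), np.float64(10.543951109642517))
rack rib angle from top (+ = away): [(-65, 9), (-60, 112), (-55, 4), (-5, 38), (0, 93), (50, 36), (55, 54), (60, 10), (110, 37), (115, 87)]
   comb phase deg -1.1304758884592214 R 0.9451738284395539 axis fit x 1.655323933655357 rmax 46.107929616792035
shelf rib angle from top (+ = away): [(-85, 17), (-80, 23), (-25, 87), (-20, 36), (30, 26), (35, 46), (90, 104), (95, 16)]
   comb phase deg -23.415621138020246 R 0.9422832199290305 axis fit x 24.86157612727062 rmax 46.25456586823668
```

Stand: centre (557, -176.5), yaw -3.15°. Rack ribs are at about -0.7°, so it reads about 2.62 and needs +30°. Shelf ribs are at -23.4/+36.6°, so it reads about 2.21 and needs -66.6°. With the closed finger 18 mm thick along the stand's x, the push ends with the tool centre at x = ∓6.

```bash
cat >> h.py <<'E'
from scipy.spatial.transform import Rotation as R
O=np.array([557.0,-176.5]);YAW=-0.055
def go(sx,sy,z):
    s=monitor.observe();T=R.from_rotvec(s['ee_rot']).as_matrix()
    c,n=np.cos(YAW),np.sin(YAW)
    p=np.array([*(O+[c*sx-n*sy,n*sx+c*sy]),z])
    G=np.array([[c,n,0],[n,-c,0],[0,0,-1]])
    print('turn deg',np.round(R.from_matrix(T.T@G).as_rotvec(degrees=True),2),'shift m',np.round(T.T@(p-s['eef_pos'])/1000,4))
E
python3 -c "
from h import *
go(46,-37,150)"
```

```text
turn deg [-0.06 -0.   21.13] shift m [ 0.5048 -0.1338  0.0885]
```

Request:
jog_arm(motion="0 0 5 0.03 -0.008 0.005 0; 0 0 10 0.07 -0.018 0.01 0; 0 0 15 0.11 -0.028 0.02 0; 0 0 21.1 0.15 -0.04 0.025 0; 0 0 21.1 0.19 -0.05 0.03 0; 0 0 21.1 0.23 -0.06 0.04 0; 0 0 21.1 0.27 -0.07 0.045 0; 0 0 21.1 0.31 -0.08 0.05 0; 0 0 21.1 0.35 -0.09 0.06 0; 0 0 21.1 0.39 -0.1 0.07 0; 0 0 21.1 0.43 -0.115 0.075 0; 0 0 21.1 0.46 -0.123 0.08 0; 0 0 21.1 0.485 -0.13 0.085 0; 0 0 21.1 0.5 -0.133 0.088 0; 0 0 21.1 0.505 -0.134 0.088 0; 0 0 21.1 0.505 -0.134 0.088 0; 0 0 21.1 0.505 -0.134 0.088 0; 0 0 21.1 0.505 -0.134 0.088 0; 0 0 21.1 0.505 -0.134 0.088 0; 0 0 21.1 0.505 -0.134 0.088 0", grip_force=20)

```text
t: 1.77
eef_pos: [600.5, -216.8, 151.1]
ee_rot: [3.14, -0.087, 0.0]
contact_force: [-0.2, -0.6, 0.4]
opening: 0.5
grasp_force: 0.0
```

```bash
python3 -c "
from h import *
snap('scene','s1.png');s=monitor.observe();print(s['opening'],s['qvel'].round(3),s['eef_pos'],s['contact_force'])
go(46,-37,93)"
```

```text
0.3997941321691465 [ 0.004  0.005 -0.003  0.002  0.002 -0.001] [ 600.63495137 -216.63567377  151.04578139] [-0.53574598 -0.40316679  0.44600487]
turn deg [ 0.01 -0.02 -0.02] shift m [ 0.0002 -0.0007  0.058 ]
```

View pics/s1.png

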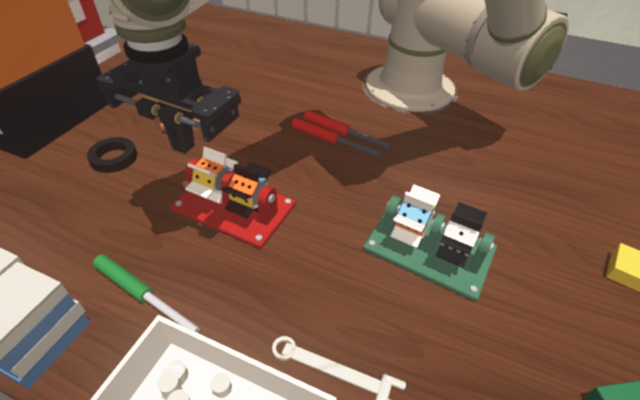

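The fingers are closed, with the tip at about (182,148). The shelf wheel is at (210,165). I'll check that tip pixel against the projected TCP.

```bash
python3 -c "
from h import *
c=capture('scene');p=monitor.observe()['eef_pos']
print(cv2.projectPoints(np.array([p,[p[0],p[1],93],[555,-213,108]]),np.array(c['rvec'],float),np.array(c['tvec'],float),c['K'],None)[0].round(),cloud(c)[138:152:4,180])"
```

```text
[[[183. 148.]]

 [[191. 177.]]

 [[208. 154.]]] [[ 610.39118359 -207.63923188  178.86694953]
 [ 609.1637092  -210.95757492  169.84644657]
 [ 610.42050101 -211.77236874  163.18824391]
 [ 608.93685171 -215.45903309  153.5084963 ]]
```

The tip matches, and the finger is ±9 mm along x. Descending, then pushing the shelf rib 52 mm towards the robot.

Request:
jog_arm(motion="0 0 0 0 0 0.012 0; 0 0 0 0 0 0.024 0; 0 0 0 0 0 0.036 0; 0 0 0 0 0 0.048 0; 0 0 0 0 0 0.056 0; 0 0 0 0 0 0.058 0; 0 0 0 0 0 0.058 0; 0 0 0 0 0 0.058 0")

```text
t: 2.53
eef_pos: [601.2, -216.1, 93.0]
ee_rot: [3.14, -0.085, 0.001]
contact_force: [0.7, -0.1, -0.1]
opening: 0.6
grasp_force: 0.0
```

Request:
jog_arm(motion="0 0 0 -0.003 0 0 0; 0 0 0 -0.006 0 0 0; 0 0 0 -0.009 0 0 0; 0 0 0 -0.012 0 0 0; 0 0 0 -0.015 0 0 0; 0 0 0 -0.018 0 0 0; 0 0 0 -0.021 0 0 0; 0 0 0 -0.024 0 0 0; 0 0 0 -0.027 0 0 0; 0 0 0 -0.03 0 0 0; 0 0 0 -0.033 0 0 0; 0 0 0 -0.036 0 0 0; 0 0 0 -0.039 0 0 0; 0 0 0 -0.042 0 0 0; 0 0 0 -0.045 0 0 0; 0 0 0 -0.048 0 0 0; 0 0 0 -0.05 0 0 0; 0 0 0 -0.051 0 0 0; 0 0 0 -0.052 0 0 0; 0 0 0 -0.052 0 0 0")

```text
t: 4.2
eef_pos: [548.9, -213.2, 92.8]
ee_rot: [-3.14, 0.086, 0.0]
contact_force: [1.5, 0.5, 0.2]
opening: 0.5
grasp_force: 0.6
```

```bash
python3 -c "
from h import *
c=snap('scene','s2.png');wheels(c,O,YAW,-1)
go(-6,-37,93);go(-3,-37,150);go(-15,37,150)"
```

```text
rack rib angle from top (+ = away): [(-65, 5), (-60, 103), (-5, 22), (0, 100), (55, 82), (60, 17), (110, 34), (115, 98)]
   comb phase deg -0.7088752497054157 R 0.943092293201614 axis fit x 3.642292632982183 rmax 46.1036830008504
shelf rib angle from top (+ = away): [(-95, 5), (-90, 23), (-35, 11), (-30, 11), (-25, 4), (-20, 11), (-15, 9), (-10, 14), (-5, 12), (0, 86), (5, 29), (20, 5), (25, 44), (30, 32), (80, 62), (85, 55)]
   comb phase deg 23.939742903056388 R 0.3366656156400405 axis fit x 5.038104749398824 rmax 50.28333512273439
turn deg [-0.    0.01  0.03] shift m [-0.     -0.0001 -0.0003]
turn deg [-0.    0.01  0.03] shift m [ 0.003  -0.0001 -0.0573]
turn deg [-0.    0.01  0.03] shift m [-0.009  -0.0741 -0.0573]
```

View pics/s2.png

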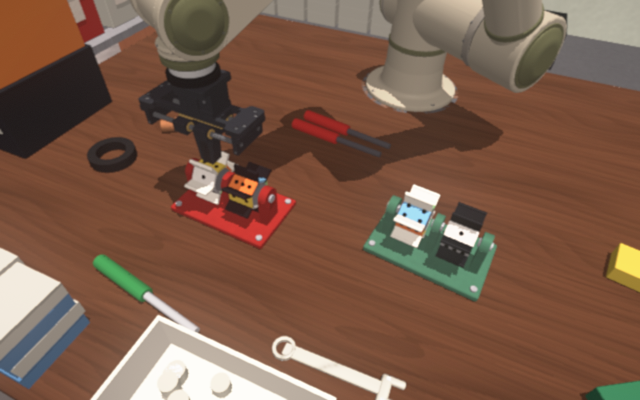

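The white wheel at (210,178) has turned. Its ribs are at about +27/+86°, within roughly 4° of the goal, and yellow is at the finger on top. Next: back off, rise, and move over to the near side of the rack wheel's top rib.

Request:
jog_arm(motion="0 0 0 0.003 0 0 0; 0 0 0 0.003 0 -0.01 0; 0 0 0 0.003 0 -0.03 0; 0 0 0 0 0 -0.05 0; 0 0 0 -0.004 -0.01 -0.057 0; 0 0 0 -0.009 -0.03 -0.057 0; 0 0 0 -0.009 -0.055 -0.057 0; 0 0 0 -0.009 -0.07 -0.057 0; 0 0 0 -0.009 -0.074 -0.057 0; 0 0 0 -0.009 -0.074 -0.057 0; 0 0 0 -0.009 -0.074 -0.057 0; 0 0 0 -0.009 -0.074 -0.045 0; 0 0 0 -0.009 -0.074 -0.033 0; 0 0 0 -0.009 -0.074 -0.02 0; 0 0 0 -0.009 -0.074 -0.008 0; 0 0 0 -0.009 -0.074 -0.002 0; 0 0 0 -0.009 -0.074 0 0; 0 0 0 -0.009 -0.074 0 0; 0 0 0 -0.009 -0.074 0 0")

```text
t: 5.83
eef_pos: [544.4, -139.3, 93.2]
ee_rot: [3.14, -0.086, 0.001]
contact_force: [0.7, 0.2, 0.2]
opening: 0.6
grasp_force: 0.0
```

```bash
python3 -c "
from h import *
c=capture('scene');wheels(c,O,YAW,-1);print(monitor.observe()['contact_force'])
go(6,37,93)"
```

```text
rack rib angle from top (+ = away): [(-60, 39), (-55, 5), (-30, 6), (-25, 9), (-20, 7), (-15, 8), (-10, 62), (-5, 33), (0, 101), (50, 4), (55, 80), (60, 18), (110, 33), (115, 101)]
   comb phase deg -2.5187154173892567 R 0.8535626354746729 axis fit x 2.36412198691824 rmax 49.349177610126354
shelf rib angle from top (+ = away): [(-95, 6), (-90, 21), (-35, 49), (-30, 72), (20, 7), (25, 46), (30, 29), (80, 72), (85, 46)]
   comb phase deg 27.987451817996206 R 0.9484194447834897 axis fit x 20.57185587456023 rmax 45.96157950839765
[ 0.68477481 -0.25010612 -0.07334458]
turn deg [ 0.03 -0.06  0.02] shift m [ 0.0206 -0.0005  0.0004]
```

The shelf is 2° off and the rack is untouched. Pushing the rack rib 21 mm away, then backing off and rising.

Request:
jog_arm(motion="0 0 0 0.003 0 0 0; 0 0 0 0.005 0 0 0; 0 0 0 0.007 0 0 0; 0 0 0 0.009 0 0 0; 0 0 0 0.011 0 0 0; 0 0 0 0.013 0 0 0; 0 0 0 0.015 0 0 0; 0 0 0 0.017 0 0 0; 0 0 0 0.019 0 0 0; 0 0 0 0.02 0 0 0; 0 0 0 0.021 0 0 0; 0 0 0 0.021 0 0 0; 0 0 0 0.021 0 0 0; 0 0 0 0.018 0 0 0; 0 0 0 0.018 0 -0.01 0; 0 0 0 0.018 0 -0.03 0; 0 0 0 0.018 0 -0.06 0; 0 0 0 0 0 -0.09 0; 0 0 0 -0.04 0 -0.11 0; 0 0 0 -0.08 0 -0.11 0")

```text
t: 7.55
eef_pos: [466.1, -135.1, 206.7]
ee_rot: [3.137, -0.084, 0.011]
contact_force: [0.3, -0.3, 0.7]
opening: 0.5
grasp_force: 0.0
```

Request:
jog_arm(motion="0 0 0 -0.04 0.02 0 0; 0 0 0 -0.07 0.06 0 0; 0 0 0 -0.1 0.1 0 0; 0 0 0 -0.11 0.13 0 0; 0 0 0 -0.11 0.15 0 0; 0 0 0 -0.11 0.15 0 0; 0 0 0 -0.11 0.15 0 0; 0 0 0 -0.11 0.15 0 0")

```text
t: 8.22
eef_pos: [347.5, -277.8, 203.1]
ee_rot: [3.14, -0.085, 0.001]
contact_force: [-0.0, 0.1, 0.4]
opening: 0.0
grasp_force: 0.0
```

```bash
python3 -c "
from h import *
for n in('top','scene'):
    c=snap(n,n+'9.png');wheels(c,O,YAW,0 if n=='top' else -1)
t=cv2.imread('pics/top9.png')[120:280,320:520];s=cv2.imread('pics/scene9.png')[120:280,140:340]
cv2.imwrite('pics/fin.png',cv2.resize(np.hstack([t,s]),None,fx=2,fy=2))
o=monitor.observe();print(o['qvel'].round(3),o['eef_pos'])"
```

```text
rack rib angle from top (+ = away): [(-90, 54), (-85, 99), (-35, 11), (-30, 55), (-25, 43), (25, 132), (30, 30), (80, 8), (85, 88), (90, 5)]
   comb phase deg -28.55359916221607 R 0.9209974069888273 axis fit x -13.890716203431978 rmax 46.613576792366075
shelf rib angle from top (+ = away): [(-95, 31), (-90, 115), (-85, 8), (-35, 55), (-30, 60), (20, 100), (25, 60), (75, 5), (80, 112), (85, 24)]
   comb phase deg 27.23676407114107 R 0.9225276381745251 axis fit x 14.838834842663786 rmax 46.546948869978664
rack rib angle from top (+ = away): [(-90, 19), (-85, 8), (-30, 77), (-25, 57), (25, 15), (30, 55), (35, 15), (85, 104), (90, 30)]
   comb phase deg -27.886192703931272 R 0.9497790024477519 axis fit x 23.05513689926313 rmax 46.1252637830371
shelf rib angle from top (+ = away): [(-95, 9), (-90, 19), (-35, 44), (-30, 77), (20, 6), (25, 43), (30, 32), (80, 74), (85, 43)]
   comb phase deg 28.047389707100734 R 0.9489964422401946 axis fit x 20.241712058479685 rmax 46.14805714661824
[ 0.003  0.002 -0.001 -0.001 -0.001 -0.002] [ 347.77854513 -277.37354914  202.96991219]
```

View pics/fin.png

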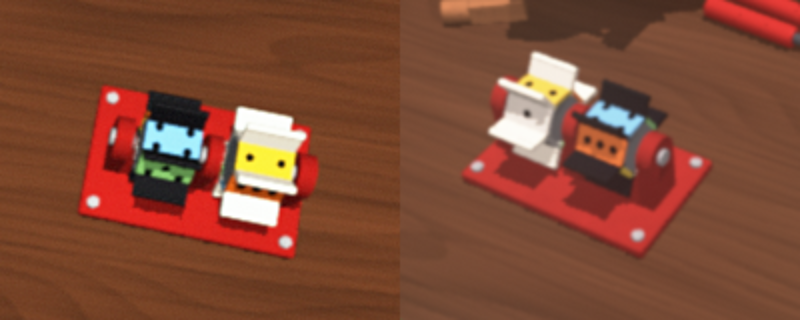

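The final crop shows light blue with four dots on top of the rack wheel, at (172,140) in the left half. Yellow with two dots is on top of the shelf wheel, at (266,160). Both are within about 3° and the arm is clear, so I'm handing in.

```bash
python3 -c "
from workcell import job
print(job.hand_in())"
```

```text
the job is handed in; nothing more can be done
None
```

The job is handed in: the red indicator shows rack 4 (light blue) and shelf 2 (yellow) on top, both within about 3° of level by camera, with the arm clear and the green indicator untouched; the hand-in call returned no verdict.

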